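Deburr the cable sleeve on the rack shelf

ROBOT

A 6-joint arm with a two-finger parallel gripper is mounted at the origin on the work surface. World frame = base frame: x ahead of the robot, y to its left, z up, the work surface at z = 0. Lengths are in mm, angles in rad, forces in N, time in s.
With the tool pointing down it reaches from about 350 to 1000 mm from the base axis. Payload 7.1 kg.
Tool frame: the origin (TCP) lies on the centre line of the jaws, within the pads' length; the fingertips stand 17 mm ahead of it and the grasp point (between the pads) lies 2 mm behind it; z points along the fingers, y is the direction in which the jaws open and shut (so a half turn about z gives the same grasp; the last joint's range is limited). The gripper opens to 85 mm and grips with 20 to 120 N. Pads are 22 mm wide; open, the fingers measure 114 mm over their backs; the gripper's body (76 mm by 85 mm) begins 54 mm behind the grasp point. The pads swing forward as they close: fully open they stand 13 mm farther back than shut.
Start: joints at [1.217, 0.423, 1.63, -0, 1.089, -0.019], TCP at [205.331, 590.292, 248.319] pointing down, gripper open.
Joint ranges: [-3, 3], [-0.9, 2.11], [0.09, 2.58], [-1.31, 4.45], [0.11, 2.69], [-2.54, 2.54]. Speed limits (rad/s): [2.39, 2.39, 3.01, 3.14, 3.14, 3.14].

INTERFACE

Orientations are given as a unit quaternion [x, y, z, w].
In Python, from station import robot gives the robot as it stands.
- The arm moves only by the shell command python3 -m creep 'ROWS' [OPENING]. ROWS is JSON, a list of rows, each a list of 2 entries, a list of its own where there are three numbers: the shift along the tool's x, y, z in cm, then the turn about the tool's z in degrees. A call has exactly 8 rows; each row shifts and turns the commanded pose from where the row before left it, along the tool's axes as they then stand; what a row does not reach is not made up. A row lasts 1/12 s, in which the tool goes at most 41.7 mm and 7.16 degrees, less where a joint would pass 70% of its speed; a pose out of reach is approached as far as the arm can. A call is refused whole if a number of a shift passes 4.17 or a number of a turn 7.16, either way. A call with a gripper value outside its range is refused whole. OPENING is the gripper command: -1 is shut, 1 is fully open, values between are in proportion, set as the call begins (- or left out, the last holds). The fingers move at their own pace and stop on an object; the grip force is fixed at half the most. Time passes only in rows, so rows that do not move let the fingers close, or fill a call up. It gives the time, the measured TCP pose, the force and the opening at its end, in the units of the state.
- robot.observe(): the state, without advancing time (a new reading comes with each control period).
- robot.capture(name): name is "scene" or "side" or "wrist"; returns a dict with "color" (480x640x3 uint8, red, green, blue), "mtx" (3x3 intrinsics, pixels), "dist_coeffs" ([k1, k2, p1, p2, k3] as OpenCV has them; the pictures are not rectified), "R" (3x3) and "t" (3): a world point X has camera coordinates R X + t; the wrist camera has in their place "mount" (4x4, takes a point from camera to tool coordinates, whose origin is the TCP and whose axes are the flange's). Camera axes: x right, y down, z forward; pixel columns grow to the right and rows downward; lengths in mm; the calibration is good to about 2 mm. A picture is of the moment at which its call begins: read the wrist's pose just before it. There is no depth.
- robot.close_job(): hands the job in, once; it reports no verdict.
The state is a dict: "time_s": time; "joint_pos": joint angles; "qvel": joint speeds; "tau": joint torques, N m; "tool_pos": TCP position; "tool_rot": TCP orientation; "wrist_force": force on the tool from outside, world axes, zero at the start; "wrist_torque": the same for the moment, N m; "grip_width": finger opening in mm.
Only numpy, scipy, OpenCV 4.12 (cv2) and the standard library are available. Lean on these libraries where they do the work, as an engineer would, in place of code of your own. Each camera call takes 0.05 s, during which the arm holds its last target. There are 200 camera calls.

TASK

Take the deburring tool out of its stand, put its blade into the end of the wider of the two cable sleeves and, beginning on the side of its earth stud, run the blade anticlockwise (seen from above) all the way round the inner edge and back to the stud, pressed on it lightly and steadily, never hard. Then put the tool back upright in its stand, fully down, and let go; leave the narrow sleeve and the other things alone.

Things in the scene. Friction and masses are not known exactly. Their poses are not given: they have to be found in the camera images.
- deburrer_center (a point): Deburring tool: square handle 24 x 24 x 60 mm on a steel flange (30 mm across, 6 mm thick), under it a straight round steel blade 30 mm long, all on one axis. This point is the centre of the handle, 36 mm above the flange's underside, 66 mm above the blade's end. z up along the tool; x, y square to the handle's flats. It starts upright in its stand, turned by chance, flange resting on the top.
- deburrer: The same deburring tool, about 120 g; origin on its axis at the underside of the flange, 30 mm above the blade's lower end; axes as above.
- blade_tip (a point): The centre of the lower end of the tool's plain cylindrical blade, 8 mm in diameter over its whole 30 mm; axes as the tool's. Work with this end 3 to 24 mm below the sleeve's rim and the blade upright, its side pressed outwards on the edge.
- stand_hole0 (a point): The tool's stand: a fixed plastic block, 70 x 70 mm, 40 mm high, with one upright hole in its top, 14 mm across and 36 mm deep. This point is the centre of the hole's mouth, in the stand's top face; z up.
- wide_sleeve_rim (a point): The wider of two fixed upright steel cable sleeves: tube ends 45 mm high, wall 4 mm, on round foot flanges. Its bore is nominally 50 mm across but a little oval from cutting: radius up to 2 mm more or less from place to place. This point is the centre of its open upper end, at rim height. z up, x points to its earth stud, y a quarter turn anticlockwise from x seen from above.
- wide_sleeve: The same wide sleeve; origin on its axis at the shelf. Foot flange 100 mm across, 6 mm thick; earth stud of thin brass 41 mm from the axis, outside the tube, 28 mm high. Bore clear to 6 mm above the shelf. Steel on steel is stiff: with the tool held firmly a tenth of a millimetre is up to about 1 N. Over 1 N on the edge is enough, about 4 N is right, over 12 N is too hard.
- narrow_sleeve: The other, narrow sleeve: same flange, stud and height, bore 30 mm; origin on its axis at the shelf. To be left alone. The two sleeves may stand either way round.
- stand: The tool's stand; origin at the centre of its underside, 40 mm below its top.
- pliers: Bystander: pliers, about 160 mm long, 50 mm wide, lying flat, 14 mm high; origin at their pivot, on the shelf.
- screwdriver: Bystander: a screwdriver lying flat; origin under its middle.
- plug_bin: Bystander: an open bin 100 x 70 x 35 mm of banana plugs; origin under its centre.
Mind the look-alikes: they are no part of the job. What is shaped like the deburrer but green is not meant. Leave any pink look-alike of the stand alone.

How it is judged:
By the outcome, as a careful person would: the job done as asked, in the order asked, and still so for the second after the job is handed in, with the robot touching nothing.
It also fails if it takes over 72 s, if anything falls off the work surface, if the arm or the gripper's body presses on something with over 40 N, if the wrist force passes 120 N, or if a joint passes its speed limit or range.

## Working session

There is one attempt and no reset: what is moved stays moved. The work goes in short steps, Python scripts to look and compute and a shell command to move; the robot and the scene stay as the last step left them, time stands still between calls to the robot, and variables do not carry over. Pictures are saved under pics/ and viewed, about 8 in all and at most 12, crops included, and the job is handed in when it is done.

```bash
ls; mkdir -p pics; python3 - <<'E'
from station import robot
import cv2,pickle
s=robot.observe();print({k:s[k] for k in s})
for n in("scene","side","wrist"):
    c=robot.capture(n);c['state']=s;pickle.dump(c,open(f'pics/{n}0.pkl','wb'))
    cv2.imwrite(f'pics/{n}0.png',c['color'][:,:,::-1])
    print(n,c['mtx'],c['dist_coeffs'],c.get('mount'))
E
```

```text
pics
{'time_s': 0.0, 'joint_pos': array([ 1.21703095e+00,  4.23822741e-01,  1.63075010e+00,  1.82380236e-05,
        1.08864159e+00, -1.90102971e-02]), 'qvel': array([ 4.53604553e-04, -3.68009725e-05, -8.69766630e-04,  7.36651282e-04,
       -7.48968373e-04,  2.26470313e-04]), 'tau': array([-8.32094283e-04, -5.57380486e+01, -2.81734836e+01, -1.53931933e-05,
        7.45634461e-03,  6.07318952e-06]), 'tool_pos': array([205.11768459, 589.78405888, 247.53338306]), 'tool_rot': array([ 1.66601236e-01,  9.86024021e-01, -7.95349715e-04, -1.58202725e-04]), 'wrist_force': array([-0.14786028,  0.19452497, -0.34006666]), 'wrist_torque': array([-0.00993629,  0.00975611, -0.00723296]), 'grip_width': 85.37006143314684}
scene [[569.8332198    0.         322.32154434]
 [  0.         569.8332198  249.05930423]
 [  0.           0.           1.        ]] [-0.06497771  0.          0.          0.          0.        ] None
side [[475.11729934   0.         305.78749688]
 [  0.         475.11729934 240.79749005]
 [  0.           0.           1.        ]] [-0.09114193  0.          0.          0.          0.        ] None
wrist [[375.76664984   0.         316.38553652]
 [  0.         375.76664984 240.53791154]
 [  0.           0.           1.        ]] [-0.05197685  0.          0.          0.          0.        ] [[-8.18775926e-05 -9.58046232e-01 -2.86613696e-01  7.30162210e+01]
 [ 9.99999922e-01  3.24009206e-05 -3.93976867e-04 -1.40433960e+00]
 [ 3.86734601e-04 -2.86613706e-01  9.58046154e-01 -1.25269929e+02]
 [ 0.00000000e+00  0.00000000e+00  0.00000000e+00  1.00000000e+00]]
```

View pics/scene0.png

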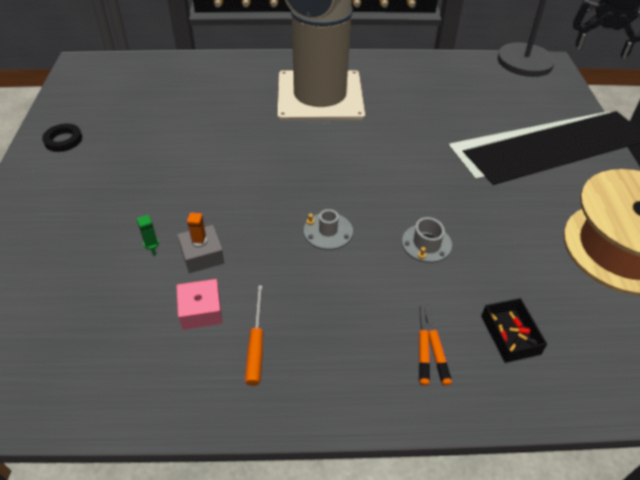

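View pics/side0.png

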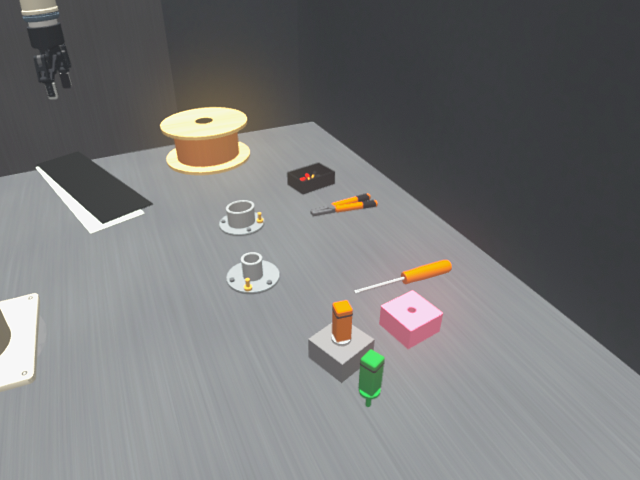

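The scene shows the orange tool in the grey stand (scene px 197,228), the wide sleeve (429,235) with its stud (422,253), and the narrow sleeve (328,225). Green and pink are decoys, and the side view agrees.

```bash
cat > h.py <<'E'
import numpy as np,cv2,pickle
from scipy.spatial.transform import Rotation as Ro
def cam(c):
    """world->cam R,t"""
    if 'mount' in c and c.get('mount') is not None:
        s=c['state'];M=np.array(c['mount']);Rt=Ro.from_quat(s['tool_rot']).as_matrix()
        Rwc=Rt@M[:3,:3];p=Rt@M[:3,3]+s['tool_pos'];return Rwc.T,-Rwc.T@p
    return np.array(c['R']),np.array(c['t']).ravel()
def ray(c,px):
    R,t=cam(c);u=cv2.undistortPoints(np.array([[px]],float),c['mtx'],c['dist_coeffs'])[0,0]
    return -R.T@t,R.T@np.array([u[0],u[1],1])
def atz(c,px,z):
    o,d=ray(c,px);return o+d*(z-o[2])/d[2]
def tri(c1,p1,c2,p2):
    o1,d1=ray(c1,p1);o2,d2=ray(c2,p2)
    k=np.linalg.lstsq(np.stack([d1,-d2],1),o2-o1,rcond=None)[0]
    a,b=o1+k[0]*d1,o2+k[1]*d2;return (a+b)/2,np.linalg.norm(a-b)
def load(n):return pickle.load(open(f'pics/{n}.pkl','rb'))
def snap(n):
    from station import robot
    s=robot.observe();c=robot.capture('wrist');c['state']=s;pickle.dump(c,open(f'pics/{n}.pkl','wb'))
    cv2.imwrite(f'pics/{n}.png',c['color'][:,:,::-1]);return c
def rel(p):
    """world point -> tool shift cm from the current tool pose"""
    from station import robot
    s=robot.observe();return Ro.from_quat(s['tool_rot']).inv().apply(np.array(p)-s['tool_pos'])/10
E
python3 - <<'E'
from h import *
np.set_printoptions(precision=1,suppress=True)
a,b=load('scene0'),load('side0')
for n,p,q,z in(('handle top',(196,216),(342,307),106),('wide rim',(429.5,226),(240.5,209),45),('wide stud top',(422,250),(259.5,212.5),28),('wide foot',(427.5,243),(242,222.5),6),('narrow rim',(328,215),(251.5,259),45)):
    print(n,*tri(a,p,b,q),atz(a,p,z),atz(b,q,z))
E
```

```text
handle top [ 552.1 -245.8  104.8] 4.062361524631813 [ 551.3 -244.2  106. ] [ 552.2 -249.2  106. ]
wide rim [528.4 193.4  43.9] 8.417066784038418 [524.5 196.1  45. ] [528.9 184.3  45. ]
wide stud top [570.1 177.8  28.2] 3.3246487175694903 [571.8 176.7  28. ] [569.8 180.8  28. ]
wide foot [531.9 197.1   3.4] 1.0389756588684795 [533.7 196.7   6. ] [531. 192.   6.]
narrow rim [493.   -1.6  45.5] 2.5366355980263657 [491.   -0.7  45. ] [493.6  -2.6  45. ]
```

```bash
python3 -m creep '[[[-1.5,-0.9,0.3],0],[[-3,-1.8,0.3],0],[[-3.2,-2,0.3],0],[[-3.2,-2,0.3],0],[[-3.2,-2,0.3],0],[[-3.2,-2,0.3],0],[[-3.2,-2,0.3],0],[[-3.2,-2,0.3],0]]' 1; python3 -m creep '[[[-3.2,-2,0.3],0],[[-3.2,-2,0.3],0],[[-3.2,-2,0.3],0],[[-3.2,-2,0.3],0],[[-3.2,-2,0.3],0],[[-2.4,-1.5,0.3],0],[[-1,-0.7,0.2],0],[[0,0,0],0]]'
python3 -c "
from h import *
snap('w1')"
```

```text
time_s: 0.82
tool_pos: [381.7, 371.1, 224.0]
tool_rot: [0.167, 0.986, -0.0, -0.0]
wrist_force: [1.2, 0.4, -0.5]
grip_width: 85.2
time_s: 1.48
tool_pos: [524.9, 192.0, 203.6]
tool_rot: [0.168, 0.986, -0.0, -0.0]
wrist_force: [-1.2, 0.1, 0.2]
grip_width: 85.7
```

View pics/w1.png

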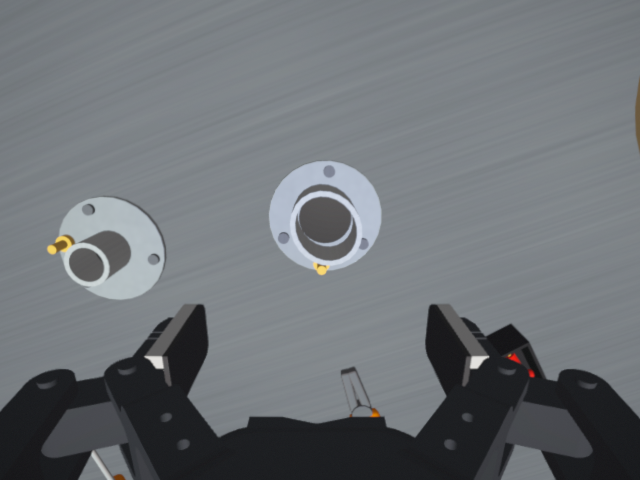

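The wrist view shows the wide sleeve's rim centred near (326,228), the stud tip at (321,269) and the narrow sleeve to the left, untouched. Next I'll fit the rim.

```bash
cat > rim.py <<'E'
from h import *
np.set_printoptions(precision=1,suppress=True,linewidth=150)
def rim(c,ctr,z=45):
    """radial search in a world-plane rectified picture of the rim plane, 4 px/mm"""
    R,t=cam(c);S=4;H=45
    g=np.arange(-H*S,H*S+1)/S;X,Y=np.meshgrid(g+ctr[0],g+ctr[1],indexing='ij')
    P=np.stack([X,Y,np.full_like(X,z)],-1).reshape(-1,3)
    uv=cv2.projectPoints(P,cv2.Rodrigues(R)[0],t,c['mtx'],c['dist_coeffs'])[0].reshape(X.shape+(2,)).astype(np.float32)
    return cv2.remap(c['color'],uv[...,0],uv[...,1],cv2.INTER_CUBIC)
E
python3 - <<'E'
from rim import *
c=load('w1')
print(atz(c,(325.5,228),45),atz(c,(321,269),28),atz(c,(325.5,215),6),atz(c,(87,265),45))
im=rim(c,atz(c,(325.5,228),45))
cv2.imwrite('pics/rim1.png',cv2.resize(im,(540,540))[:,:,::-1])
E
```

```text
[528.2 196.6  45. ] [565.6 180.   28. ] [527.  197.9   6. ] [492.8   1.6  45. ]
```

View pics/rim1.png

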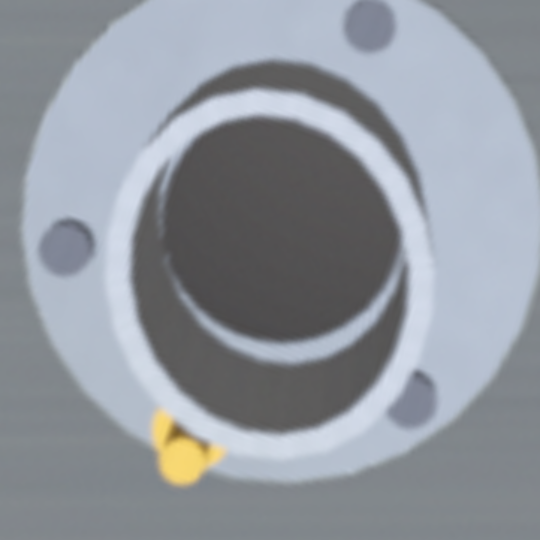

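```bash
cat >> rim.py <<'E'
def profile(c,ctr,n=24,z=45,ref=0.):
    """inner-edge radius at n angles (from ref) about ctr, from the inward dark->bright step"""
    g=cv2.cvtColor(rim(c,ctr,z),cv2.COLOR_RGB2GRAY).astype(np.float32);r=np.arange(20,31,.1);out=[]
    th=ref+np.arange(n)*2*np.pi/n
    for a in th:
        v=cv2.remap(g,((45+r*np.sin(a))*4).astype(np.float32)[None],((45+r*np.cos(a))*4).astype(np.float32)[None],1).ravel()
        d=np.gradient(cv2.GaussianBlur(v[None],(0,0),4).ravel());out.append(r[np.argmax(d[5:80])+5])
    return th,np.array(out)
E
python3 - <<'E'
from rim import *
c=load('w1');ctr=np.array([528.2,196.6])
for i in range(3):
    th,r=profile(c,ctr,48)
    A=np.c_[np.ones(48),np.cos(th),np.sin(th),np.cos(2*th),np.sin(2*th),np.cos(3*th),np.sin(3*th)]
    w=np.ones(48,bool)
    for _ in range(4):
        k=np.linalg.lstsq(A[w],r[w],rcond=None)[0];w=abs(r-A@k)<.6
    ctr=ctr+k[1:3];print(ctr,k,w.sum())
print(r)
E
```

```text
[529.  196.5] [24.7  0.8 -0.1  1.7  0.7  0.1  0. ] 45
[529.  196.5] [24.7  0.   0.   1.7  0.7  0.   0. ] 46
[529.1 196.5] [24.7  0.   0.   1.7  0.7  0.   0. ] 46
[26.5 26.6 26.6 26.5 26.3 25.7 25.3 24.8 24.4 23.9 23.7 23.2 23.3 23.1 22.8 23.1 23.3 23.7 23.9 24.5 24.8 25.5 25.7 26.2 26.4 26.6 26.6 26.4 25.8
 24.5 23.2 24.8 24.5 23.8 23.7 23.3 23.2 23.  23.  23.1 23.3 23.7 23.9 24.5 24.8 25.4 25.7 26.3]
```

```bash
python3 -m creep '[[[-0.5,-1.2,-0.3],0],[[-1.1,-2.6,-0.3],0],[[-1.3,-3,-0.3],0],[[-1.3,-3,-0.3],0],[[-1.3,-3,-0.3],0],[[-1.3,-3,-0.3],0],[[-1.3,-3,-0.3],0],[[-1.3,-3,-0.3],0]]' 1; python3 -m creep '[[[-1.3,-3,-0.3],0],[[-1.3,-3,-0.3],0],[[-1.3,-3,-0.3],0],[[-1.3,-3,-0.3],0],[[-1.2,-2.9,-0.3],0],[[-0.9,-2.3,0],0],[[-0.4,-1.0,0],0],[[0,0,0],0]]'
python3 -c "
from h import *
snap('w2')"
```

```text
time_s: 2.2
tool_pos: [540.4, -42.6, 228.9]
tool_rot: [0.166, 0.986, 0.0, 0.0]
wrist_force: [0.9, 0.5, -0.7]
grip_width: 85.5
time_s: 2.87
tool_pos: [553.9, -240.3, 243.5]
tool_rot: [0.167, 0.986, -0.0, 0.0]
wrist_force: [-0.7, 0.8, -0.7]
grip_width: 85.8
```

View pics/w2.png

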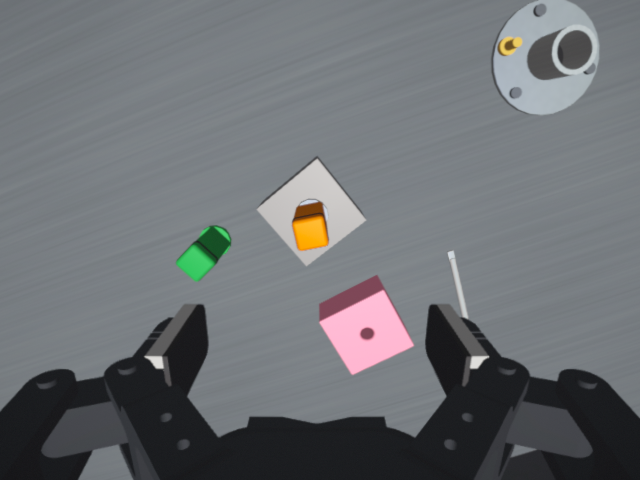

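```bash
python3 - <<'E'
from rim import *
from station import robot
c=load('w2');hsv=cv2.cvtColor(c['color'],cv2.COLOR_RGB2HSV)
def top(lo,hi,z):
    m=cv2.inRange(hsv,lo,hi);n,l,st,ce=cv2.connectedComponentsWithStats(m)
    i=min(range(1,n),key=lambda i:-st[i,4]);p=np.argwhere(l==i)[:,::-1].astype(float)
    w=np.array([atz(c,q,z)[:2] for q in p],np.float32);return cv2.minAreaRect(w),ce[i],st[i]
print(top((8,150,230),(25,255,255),106));print('green',top((45,100,130),(75,255,255),96))
q=[(319,157),(366,219),(306,265),(257,210)];q=np.array([atz(c,p,40)[:2] for p in q]);print(q,q.mean(0),np.linalg.norm(np.diff(q,axis=0),axis=1))
print(Ro.from_quat(robot.observe()['tool_rot']).as_matrix(),robot.observe()['joint_pos'])
P=atz(c,(367,333),40);print('pink',P)
E
```

```text
(((552.4517211914062, -246.38638305664062), (21.51763343811035, 21.57496452331543), 82.61351776123047), array([310. , 233.7]), array([293, 218,  34,  33, 842], dtype=int32))
green (((547.7600708007812, -339.82073974609375), (22.925861358642578, 23.052989959716797), 25.014633178710938), array([194.8, 263. ]), array([176, 245,  39,  37, 818], dtype=int32))
[[ 507.4 -223.4]
 [ 573.  -201.5]
 [ 596.6 -267.2]
 [ 533.  -290.9]] [ 552.5 -245.7] [69.1 69.9 67.9]
[[-0.9  0.3 -0. ]
 [ 0.3  0.9  0. ]
 [ 0.   0.  -1. ]] [-0.4  0.4  1.7  0.   1.1 -1.7]
pink [ 684.1 -234.4   40. ]
```

```bash
python3 -m creep '[[[0,0,0],-5.95],[[0,0,0],-5.95],[[0.07,-0.61,1.5],0],[[0,0,3],0],[[0,0,3],0],[[0,0,3],0],[[0,0,2.5],0],[[0,0,1],0]]' 1; python3 -m creep '[[[0,0,1],0],[[0,0,1],0],[[0,0,1],0],[[0,0,0.55],0],[[0,0,0],0],[[0,0,0],0],[[0,0,0],0],[[0,0,0],0]]'
python3 -c "
from h import *
from station import robot
s=robot.observe();print(s['tool_pos'],Ro.from_quat(s['tool_rot']).as_matrix().round(4),rel((552.4,-246.2,68)))
snap('w3')"
```

```text
time_s: 3.58
tool_pos: [550.5, -242.1, 99.9]
tool_rot: [0.062, 0.998, 0.001, -0.003]
wrist_force: [-0.7, -0.8, 0.0]
grip_width: 85.4
time_s: 4.25
tool_pos: [553.1, -245.6, 68.6]
tool_rot: [0.064, 0.998, -0.0, 0.001]
wrist_force: [0.7, -0.0, -0.0]
grip_width: 85.1
[ 553.1006583  -245.64849026   68.58106763] [[-9.919e-01  1.270e-01  1.300e-03]
 [ 1.270e-01  9.919e-01 -6.000e-04]
 [-1.300e-03 -4.000e-04 -1.000e+00]] [ 0.06257301 -0.06357739  0.0580498 ]
```

```bash
python3 -m creep '[[[0.06,-0.06,0],0],[[0,0,0],0],[[0,0,0],0],[[0,0,0],0],[[0,0,0],0],[[0,0,0],0],[[0,0,0],0],[[0,0,0],0]]' -1;  python3 -m creep '[[[0,0,0],0],[[0,0,0],0],[[0,0,0],0],[[0,0,0],0],[[0,0,0],0],[[0,0,0],0],[[0,0,0],0],[[0,0,0],0]]'
python3 -c "
from h import *
snap('w4')"
```

```text
time_s: 4.97
tool_pos: [552.1, -245.9, 68.0]
tool_rot: [0.064, 0.998, -0.0, 0.0]
wrist_force: [-0.2, -0.9, 2.1]
grip_width: 23.4
time_s: 5.63
tool_pos: [552.1, -245.9, 68.0]
tool_rot: [0.064, 0.998, -0.0, 0.0]
wrist_force: [-0.5, -0.4, 4.8]
grip_width: 23.6
```

View pics/w4.png

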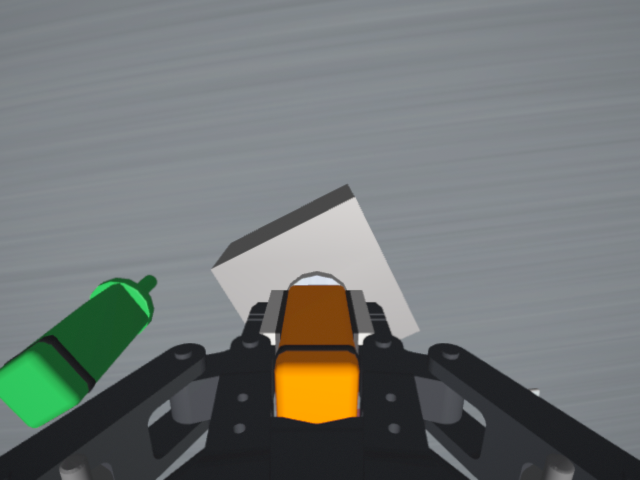

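Grasp confirmed: the handle is square between the pads and the flange is on the stand. Now I'll lift and carry it to above the wide sleeve.

```bash
python3 -m creep '[[[0,0,-0.5],0],[[0,0,-1],0],[[0,0,-1.5],0],[[0,0,-1.5],0],[[0,0,-1.5],0],[[0,0,-1.2],0],[[0,0,-0.7],0],[[0,0,-0.3],0]]'; python3 -m creep '[[[0.22,1.2,0],0],[[0.44,2.4,0],0],[[0.58,3.2,0],0],[[0.62,3.4,0],0],[[0.62,3.4,0],0],[[0.62,3.4,0],0],[[0.62,3.4,0],0],[[0.62,3.4,0],0]]'; python3 -m creep '[[[0.62,3.4,0],0],[[0.62,3.4,0],0],[[0.6,3.3,0],0],[[0.58,3.2,0],0],[[0.49,2.7,0],0],[[0.36,2,0],0],[[0.2,1.1,0],0],[[0.09,0.36,0],0]]';python3 -m creep '[[[0,0,0],0],[[0,0,0],0],[[0,0,0],0],[[0,0,0],0],[[0,0,0],0],[[0,0,0],0],[[0,0,0],0],[[0,0,0],0]]'
python3 - <<'E'
from h import *
from station import robot
s=robot.observe();np.set_printoptions(precision=3,suppress=True)
print(s['tool_pos'],Ro.from_quat(s['tool_rot']).as_matrix(),rel((529,196.5,118)),s['wrist_force'],s['wrist_torque'])
cs=[]
for n in('scene','side'):
    c=robot.capture(n);R,t=cam(c)
    p=cv2.projectPoints(np.array(s['tool_pos'])-[0,0,40],cv2.Rodrigues(R)[0],t,c['mtx'],c['dist_coeffs'])[0].ravel()
    M=cv2.getRectSubPix(c['color'],(80,90),tuple(map(float,p)));cs.append(cv2.resize(M,(400,450),interpolation=cv2.INTER_CUBIC));print(n,p)
    pickle.dump(c,open(f'pics/{n}1.pkl','wb'))
cv2.imwrite('pics/held.png',np.hstack(cs)[:,:,::-1])
E
```

```text
time_s: 6.35
tool_pos: [552.4, -246.1, 151.3]
tool_rot: [0.063, 0.998, -0.0, 0.001]
wrist_force: [0.7, 0.2, -2.0]
grip_width: 23.5
time_s: 7.02
tool_pos: [537.6, -2.0, 148.9]
tool_rot: [0.064, 0.998, 0.0, -0.001]
wrist_force: [1.4, 0.2, -0.8]
grip_width: 23.6
time_s: 7.68
tool_pos: [527.4, 195.1, 149.1]
tool_rot: [0.062, 0.998, -0.0, -0.001]
wrist_force: [0.1, -0.5, 0.0]
grip_width: 23.1
time_s: 8.35
tool_pos: [528.5, 193.0, 149.9]
tool_rot: [0.064, 0.998, 0.0, 0.0]
wrist_force: [0.6, 1.2, -0.6]
grip_width: 23.2
[528.504 193.035 149.869] [[-0.992  0.127  0.   ]
 [ 0.127  0.992  0.   ]
 [-0.     0.    -1.   ]] [-0.005  0.35   3.187] [ 0.639  1.192 -0.647] [ 0.033 -0.001 -0.008]
scene [433.597 203.194]
side [236.348 180.371]
```

View pics/held.png

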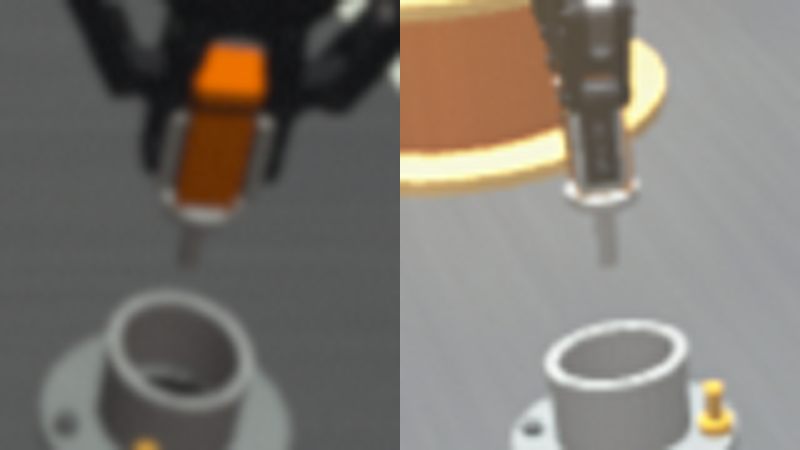

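The tool hangs upright in the jaws with its blade above the bore in both views. Next I'll lower it into the bore centre and average several readings.

```bash
cat >> h.py <<'E'
def avg(n=4):
    """mean of n+1 readings, one per short camera call"""
    from station import robot
    P=[];F=[];Q=[];T=[]
    for i in range(n+1):
        s=robot.observe();P.append(s['tool_pos']);F.append(s['wrist_force']);Q.append(s['tool_rot']);T.append(s['wrist_torque'])
        if i<n: robot.capture('wrist')
    m=np.mean;return m(P,0),m(F,0),np.std(P,0),np.std(F,0),s['time_s'],Q[-1]
E
python3 -m creep '[[[0,0.1,0.5],0],[[0,0.1,1],0],[[0,0.1,1.2],0],[[0,0,1.2],0],[[0,0,1],0],[[0,0,0.7],0],[[0,0,0.4],0],[[0,0,0.2],0]]';python3 -m creep '[[[0,0,0],0],[[0,0,0],0],[[0,0,0],0],[[0,0,0],0],[[0,0,0],0],[[0,0,0],0],[[0,0,0],0],[[0,0,0],0]]'
python3 - <<'E'
from h import *
np.set_printoptions(precision=3,suppress=True)
for x in avg(6):print(x)
E
```

```text
time_s: 9.12
tool_pos: [528.3, 196.1, 86.7]
tool_rot: [0.064, 0.998, -0.0, -0.001]
wrist_force: [0.3, -0.2, -0.3]
grip_width: 23.5
time_s: 9.78
tool_pos: [528.8, 196.3, 87.9]
tool_rot: [0.064, 0.998, 0.0, 0.0]
wrist_force: [0.2, -0.1, -0.9]
grip_width: 23.1
[528.81  196.254  87.852]
[ 0.011 -0.3   -0.719]
[0.02  0.008 0.045]
[0.303 0.439 0.245]
10.0833
[ 0.064  0.998 -0.    -0.   ]
```

```bash
cat > plan.py <<'E'
from h import *
import json,sys
B=np.array([0.01,-0.3]);W0=np.array([528.81,196.25])          # force bias, commanded xy at row count 0
X=np.array([-0.9918,0.1277]);Y=np.array([0.1277,0.9918])
st=json.load(open('st.json')) if __import__('os').path.exists('st.json') else dict(c=[529,196.5],k=[24.7,1.7,.7],s=[0,0],obs=[])
def off(c,k,th,d):
    """blade-axis xy for contact angle th (rad), pressed d mm beyond touching; and outward normal"""
    f=lambda t:np.array(c)+(k[0]+k[1]*np.cos(2*t)+k[2]*np.sin(2*t))*np.array([np.cos(t),np.sin(t)])
    g=f(th+1e-4)-f(th-1e-4);g/=np.linalg.norm(g);n=np.array([g[1],-g[0]])
    return f(th)-(4-d)*n,n
def tool(w):
    v=(w-W0)/10;return np.array([v@X,v@Y])
def rows(pts,q=100):
    """cumulatively rounded tool shifts (cm) from the sum so far st['s']"""
    s=np.array(st['s']);o=[]
    for w in pts:
        r=np.round((tool(w)-s)*q)/q;s=s+r;o.append([[round(float(r[0]),3),round(float(r[1]),3),0],0])
    return o,s
def save():json.dump(st,open('st.json','w'))
E
python3 - <<'E'
from plan import *
th=np.radians(-26);a,_=off(st['c'],st['k'],th,-1.)
pts=[W0+(a-W0)*f for f in(.1,.25,.42,.6,.77,.9,.97,1)]
o,s=rows(pts);print(json.dumps(o),s,a);st['s']=s.tolist();save()
print(off(st['c'],st['k'],th,0)[1]@np.c_[X,Y])
E
```

```text
[[[-0.2, -0.06, 0], 0], [[-0.29, -0.08, 0], 0], [[-0.33, -0.09, 0], 0], [[-0.35, -0.1, 0], 0], [[-0.34, -0.1, 0], 0], [[-0.25, -0.07, 0], 0], [[-0.14, -0.04, 0], 0], [[-0.06, -0.01, 0], 0]] [-1.96 -0.55] [547.49996885 188.25123376]
[-0.89364431 -0.44874756]
```

```bash
python3 -m creep '[[[-0.2,-0.06,0],0],[[-0.29,-0.08,0],0],[[-0.33,-0.09,0],0],[[-0.35,-0.1,0],0],[[-0.34,-0.1,0],0],[[-0.25,-0.07,0],0],[[-0.14,-0.04,0],0],[[-0.06,-0.01,0],0]]'
python3 -m creep '[[[0,0,0],0],[[0,0,0],0],[[-0.01,-0.005,0],0],[[-0.01,-0.005,0],0],[[-0.01,-0.005,0],0],[[-0.01,-0.005,0],0],[[0,0,0],0],[[0,0,0],0]]'
python3 - <<'E'
from plan import *
np.set_printoptions(precision=3,suppress=True)
st['s']=[-2.0,-0.57];save()
for x in avg(4):print(x)
print(W0+10*(X*-2.0+Y*-.57))
E
```

```text
time_s: 10.75
tool_pos: [547.7, 188.2, 87.8]
tool_rot: [0.064, 0.998, 0.0, -0.0]
wrist_force: [-0.5, 0.3, 0.3]
grip_width: 23.5
time_s: 11.42
tool_pos: [547.7, 188.2, 87.8]
tool_rot: [0.064, 0.998, 0.0, -0.0]
wrist_force: [-1.5, 1.5, 0.1]
grip_width: 23.6
[547.741 188.16   87.806]
[-1.666  1.628 -0.485]
[0.013 0.008 0.006]
[0.496 0.261 0.399]
11.6167
[ 0.064  0.998  0.    -0.   ]
[547.918 188.043]
```

```bash
cat > step.py <<'E'
# usage: step.py DONE_DEG NEXT_DEG [NEXT2]: log force at the present command, refit, print the next rows
from plan import *
from scipy.optimize import least_squares
np.set_printoptions(precision=3,suppress=True)
K=12.;D=4/K;TH=np.radians(np.arange(0,360,2))
def depth(p,w):
    return max(float(n@(w-a)) for a,n in (off(p[:2],p[2:],t,0) for t in TH))
done=float(sys.argv[1]);nxt=[float(a) for a in sys.argv[2:]]
if 'pend' in st:st['s']=st.pop('pend')
P,F,_,sF,t,q=avg(5);w=W0+10*(X*st['s'][0]+Y*st['s'][1])
n=off(st['c'],st['k'],np.radians(done),0)[1];f=-(F[:2]-B)@n;tang=(F[:2]-B)@[-n[1],n[0]]
st['obs'].append([*w,f])
x0=np.array([529,196.5,24.7,1.7,.7]);sg=np.array([1,1,.3,.2,.2])
r=lambda p:np.r_[(p-x0)/sg,[(depth(p,np.array(o[:2]))-o[2]/K)/.05 for o in st['obs']]]
p=least_squares(r,[*st['c'],*st['k']],diff_step=1e-4).x;st['c'],st['k']=p[:2].tolist(),p[2:].tolist()
print('t',t,'F',F-[*B,-.72],'normal N',f,'tang',tang,'deflect',(w-P[:2])@n,'z',P[2],'fit',p,'res',r(p)[5:]*.05)
a=done
for b in nxt:
    o,s=rows([off(st['c'],st['k'],np.radians(x),D)[0] for x in np.linspace(a,b,9)[1:]])
    print(json.dumps(o));st['s']=s.tolist() if b!=nxt[-1] else st['s'];a=b;st['pend']=s.tolist()
save()
E
python3 step.py -26 -14
```

```text
t 11.8667 F [-1.631  2.261  0.813] normal N 2.616458804784281 tang 0.9624988401502241 deflect 0.17910805847036199 z 87.79274611648536 fit [528.446 196.874  24.64    1.684   0.721] res [-0.002]
[[[-0.03, 0.04, 0], 0], [[-0.02, 0.05, 0], 0], [[-0.03, 0.05, 0], 0], [[-0.02, 0.05, 0], 0], [[-0.01, 0.06, 0], 0], [[-0.02, 0.05, 0], 0], [[-0.02, 0.06, 0], 0], [[-0.01, 0.05, 0], 0]]
```

```bash
python3 -m creep '[[[-0.03,0.04,0],0],[[-0.02,0.05,0],0],[[-0.03,0.05,0],0],[[-0.02,0.05,0],0],[[-0.01,0.06,0],0],[[-0.02,0.05,0],0],[[-0.02,0.06,0],0],[[-0.01,0.05,0],0]]' | grep -E 'force|time'; python3 step.py -14 0
```

```text
time_s: 12.53
wrist_force: [-3.2, -1.0, -1.2]
t 12.7833 F [-2.689 -0.155 -0.553] normal N 2.4682121937513424 tang -1.0794911966057974 deflect 0.08646266905132186 z 87.74462912964488 fit [528.705 197.248  24.645   1.706   0.742] res [-0.006  0.005]
[[[-0.04, 0.11, 0], 0], [[-0.01, 0.06, 0], 0], [[-0.01, 0.07, 0], 0], [[-0.0, 0.06, 0], 0], [[-0.01, 0.07, 0], 0], [[0.0, 0.07, 0], 0], [[0.0, 0.06, 0], 0], [[0.01, 0.07, 0], 0]]
```

```bash
python3 -m creep '[[[-0.04,0.11,0],0],[[-0.01,0.06,0],0],[[-0.01,0.07,0],0],[[0,0.06,0],0],[[-0.01,0.07,0],0],[[0,0.07,0],0],[[0,0.06,0],0],[[0.01,0.07,0],0]]' | grep -E 'force|time'; python3 step.py 0 14
```

```text
time_s: 13.45
wrist_force: [-2.0, -1.3, -1.2]
t 13.7 F [-2.686 -0.528 -0.509] normal N 2.6522660394935937 tang -0.678461687664645 deflect -0.04559629683681209 z 87.83246409152764 fit [528.759 197.354  24.672   1.691   0.753] res [ 0.004 -0.012  0.008]
[[[-0.0, 0.08, 0], 0], [[0.0, 0.06, 0], 0], [[0.02, 0.07, 0], 0], [[0.01, 0.06, 0], 0], [[0.02, 0.07, 0], 0], [[0.01, 0.06, 0], 0], [[0.03, 0.06, 0], 0], [[0.02, 0.07, 0], 0]]
```

```bash
python3 -m creep '[[[0,0.08,0],0],[[0,0.06,0],0],[[0.02,0.07,0],0],[[0.01,0.06,0],0],[[0.02,0.07,0],0],[[0.01,0.06,0],0],[[0.03,0.06,0],0],[[0.02,0.07,0],0]]' | grep -E 'force|time'; python3 step.py 14 28
```

```text
time_s: 14.37
wrist_force: [-1.6, -1.9, -1.8]
t 14.6167 F [-1.584 -0.749 -0.395] normal N 1.721501238513706 tang -0.3264669747165092 deflect -0.043802762211450984 z 87.83800857257387 fit [528.785 197.558  24.856   1.553   0.784] res [ 0.023 -0.008 -0.053  0.042]
[[[0.02, 0.08, 0], 0], [[0.03, 0.07, 0], 0], [[0.03, 0.06, 0], 0], [[0.03, 0.05, 0], 0], [[0.04, 0.06, 0], 0], [[0.03, 0.06, 0], 0], [[0.04, 0.05, 0], 0], [[0.04, 0.05, 0], 0]]
```

```bash
sed -i 's#D=4/K#D=6/K#' step.py; python3 - <<'E'
import json
s=json.load(open('st.json'));s.pop('pend');json.dump(s,open('st.json','w'))
E
python3 step.py 14 28
```

```text
t 14.8667 F [-2.045  0.161 -0.213] normal N 1.9437212863912725 tang 0.655848422306617 deflect -0.04852370379538229 z 87.84196249845081 fit [528.787 197.571  24.868   1.544   0.787] res [ 0.025 -0.008 -0.057  0.031  0.013]
[[[0.0, 0.09, 0], 0], [[0.03, 0.06, 0], 0], [[0.03, 0.06, 0], 0], [[0.04, 0.06, 0], 0], [[0.03, 0.06, 0], 0], [[0.04, 0.06, 0], 0], [[0.04, 0.05, 0], 0], [[0.04, 0.06, 0], 0]]
```

```bash
python3 -m creep '[[[0,0.09,0],0],[[0.03,0.06,0],0],[[0.03,0.06,0],0],[[0.04,0.06,0],0],[[0.03,0.06,0],0],[[0.04,0.06,0],0],[[0.04,0.05,0],0],[[0.04,0.06,0],0]]' | grep -E 'force|time'; python3 step.py 28 42
```

```text
time_s: 15.53
wrist_force: [-2.5, -4.5, -0.4]
t 15.7833 F [-2.85  -3.604  0.065] normal N 4.31697081065432 tang -1.5729477693737228 deflect 0.22321630587300545 z 87.73380386577868 fit [528.744 197.786  25.039   1.417   0.712] res [ 0.024  0.01  -0.042 -0.002 -0.02   0.04 ]
[[[0.05, 0.07, 0], 0], [[0.04, 0.05, 0], 0], [[0.05, 0.05, 0], 0], [[0.05, 0.05, 0], 0], [[0.05, 0.04, 0], 0], [[0.05, 0.05, 0], 0], [[0.05, 0.04, 0], 0], [[0.06, 0.04, 0], 0]]
```

Now 4.3 N with the 6 N target. That is the right size, so I'll carry on.

```bash
python3 -m creep '[[[0.05,0.07,0],0],[[0.04,0.05,0],0],[[0.05,0.05,0],0],[[0.05,0.05,0],0],[[0.05,0.04,0],0],[[0.05,0.05,0],0],[[0.05,0.04,0],0],[[0.06,0.04,0],0]]' | grep -E 'force|time'; python3 step.py 42 56
```

```text
time_s: 16.45
wrist_force: [-2.0, -7.6, -0.3]
t 16.7 F [-2.16  -6.713 -0.576] normal N 6.428132085416211 tang -2.899201737792474 deflect 0.45823467034677956 z 87.75171360485344 fit [528.755 197.756  25.014   1.432   0.726] res [ 0.025  0.008 -0.046 -0.002 -0.02   0.05  -0.007]
[[[0.05, 0.03, 0], 0], [[0.06, 0.04, 0], 0], [[0.06, 0.03, 0], 0], [[0.06, 0.03, 0], 0], [[0.06, 0.03, 0], 0], [[0.06, 0.03, 0], 0], [[0.06, 0.02, 0], 0], [[0.06, 0.03, 0], 0]]
```

```bash
sed -i 's#D=6/K#D=5/K#' step.py; python3 -m creep '[[[0.05,0.02,0],0],[[0.06,0.03,0],0],[[0.06,0.03,0],0],[[0.06,0.03,0],0],[[0.06,0.03,0],0],[[0.06,0.03,0],0],[[0.06,0.02,0],0],[[0.06,0.03,0],0]]' | grep -E 'force|time'
python3 - <<'E'
import json
s=json.load(open('st.json'));s['pend'][1]-=0.02;json.dump(s,open('st.json','w'))
E
python3 step.py 56 70
```

```text
time_s: 17.37
wrist_force: [0.9, -9.5, -1.1]
t 17.6167 F [ 0.12  -8.664 -0.425] normal N 7.683113804887354 tang -4.006458187647791 deflect 0.4303902906166731 z 87.92720098922848 fit [528.865 197.382  24.876   1.46    0.971] res [ 0.04   0.006 -0.068 -0.018 -0.036  0.07   0.09  -0.077]
[[[0.05, -0.0, 0], 0], [[0.06, 0.02, 0], 0], [[0.06, 0.01, 0], 0], [[0.07, 0.02, 0], 0], [[0.06, 0.01, 0], 0], [[0.07, 0.01, 0], 0], [[0.06, 0.01, 0], 0], [[0.06, 0.0, 0], 0]]
```

```bash
sed -i "s#/.05 for o in st\['obs'\]#/(.02*1.3**(len(st['obs'])-i)) for i,o in enumerate(st['obs'])#; s#,'res',r(p)\[5:\]\*.05##" step.py; sed -i 's#D=5/K#D=4.5/K#' step.py; python3 -m creep '[[[0.05,-0.01,0],0],[[0.06,0.02,0],0],[[0.06,0.01,0],0],[[0.07,0.02,0],0],[[0.06,0.01,0],0],[[0.07,0.01,0],0],[[0.06,0.01,0],0],[[0.06,0,0],0]]' | grep -E 'force|time'
python3 - <<'E'
import json
s=json.load(open('st.json'));s['pend'][1]-=0.01;json.dump(s,open('st.json','w'))
E
python3 step.py 70 84
```

```text
time_s: 18.28
wrist_force: [2.9, -7.8, -1.4]
t 18.5333 F [ 1.944 -7.376 -0.703] normal N 6.802274261118523 tang -3.452741389672054 deflect 0.14085326342815538 z 88.21040250194903 fit [529.121 197.347  24.522   1.556   1.195]
[[[0.04, -0.01, 0], 0], [[0.07, -0.0, 0], 0], [[0.06, -0.0, 0], 0], [[0.06, -0.01, 0], 0], [[0.07, -0.0, 0], 0], [[0.06, -0.01, 0], 0], [[0.06, -0.0, 0], 0], [[0.06, -0.01, 0], 0]]
```

```bash
python3 -m creep '[[[0.04,-0.01,0],0],[[0.07,0,0],0],[[0.06,0,0],0],[[0.06,-0.01,0],0],[[0.07,0,0],0],[[0.06,-0.01,0],0],[[0.06,0,0],0],[[0.06,-0.01,0],0]]' | grep -E 'force|time'
python3 step.py 84 98
```

```text
time_s: 19.2
wrist_force: [2.6, -4.5, -0.8]
t 19.45 F [ 2.271 -3.628  0.446] normal N 3.679241605638962 tang -2.187147114796964 deflect -0.2996074936433173 z 88.30940256762555 fit [529.054 197.54   24.529   1.659   1.058]
[[[0.08, -0.01, 0], 0], [[0.06, -0.01, 0], 0], [[0.06, -0.01, 0], 0], [[0.06, -0.01, 0], 0], [[0.06, -0.02, 0], 0], [[0.06, -0.01, 0], 0], [[0.06, -0.02, 0], 0], [[0.06, -0.02, 0], 0]]
```

```bash
sed -i "s#,'z',P\[2\]#,'P',P,'w',w,'rot',q#" step.py; python3 -m creep '[[[0.08,-0.01,0],0],[[0.06,-0.01,0],0],[[0.06,-0.01,0],0],[[0.06,-0.01,0],0],[[0.06,-0.02,0],0],[[0.06,-0.01,0],0],[[0.06,-0.02,0],0],[[0.06,-0.02,0],0]]' | grep -E 'force|time'
python3 step.py 98 112
```

```text
time_s: 20.12
wrist_force: [-0.6, -0.2, -1.5]
t 20.3667 F [ 0.079  0.549 -0.436] normal N -0.5238564154046517 tang -0.18091682621566696 deflect -0.04163662310020407 P [526.435 216.419  87.814] w [526.565 216.401] rot [0.064 0.998 0.    0.   ] fit [528.569 198.19   24.605   2.188   0.677]
[[[0.12, 0.01, 0], 0], [[0.06, -0.02, 0], 0], [[0.06, -0.02, 0], 0], [[0.06, -0.02, 0], 0], [[0.05, -0.02, 0], 0], [[0.06, -0.03, 0], 0], [[0.06, -0.02, 0], 0], [[0.06, -0.02, 0], 0]]
```

```bash
cat > fit.py <<'E'
from plan import *
from scipy.optimize import least_squares
np.set_printoptions(precision=3,suppress=True,linewidth=140)
th=[-26,-14,0,14,14,28,42,56,70,84,98];de=[.179,.086,-.046,-.044,-.049,.223,.458,.430,.141,-.30,-.04]
TH=np.radians(np.arange(0,360,2))
def depth(p,w):return max(float(n@(w-a)) for a,n in (off(p[:2],p[2:5],t,0) for t in TH))
o=np.array(st['obs']);n=np.array([off(st['c'],st['k'],np.radians(t),0)[1] for t in th])
Pm=o[:,:2]-np.array(de)[:,None]*n;f=o[:,2]
x0=np.array([529,196.5,24.7,1.7,.7]);sg=np.array([1,1,.3,.2,.2])
for name,w in(('cmd',o[:,:2]),('meas',Pm)):
  for K in(4,6,8,10,12,16,25):
    def r(p):
        d=np.array([depth(p,x) for x in w])-f/K;d[-1]=max(d[-1],0)
        return np.r_[(p-x0)/sg,d/.05]
    s=least_squares(r,x0,diff_step=1e-4);print(name,K,round(s.cost,2),s.x,s.fun[5:]*.05)
E
python3 fit.py
```

```text
cmd 4 86.62 [527.966 198.857  24.23    2.786  -0.254] [ 0.131 -0.122 -0.266  0.14   0.084  0.126  0.11  -0.102 -0.228 -0.106  0.221]
cmd 6 40.6 [528.158 198.062  24.661   2.31    0.437] [ 0.101 -0.066 -0.184  0.049  0.012  0.107  0.139 -0.025 -0.18  -0.138  0.184]
cmd 8 29.81 [528.332 197.716  24.82    2.036   0.73 ] [ 0.094 -0.031 -0.147 -0.002 -0.03   0.097  0.157  0.016 -0.149 -0.155  0.154]
cmd 10 26.91 [528.446 197.474  24.923   1.846   0.918] [ 0.08  -0.014 -0.121 -0.027 -0.049  0.09   0.162  0.038 -0.136 -0.162  0.145]
cmd 12 26.28 [528.667 197.379  24.897   1.674   0.993] [ 0.073 -0.003 -0.104 -0.045 -0.063  0.084  0.164  0.053 -0.125 -0.169  0.139]
cmd 16 27.52 [528.818 197.245  24.933   1.513   1.101] [ 0.07   0.013 -0.084 -0.069 -0.083  0.076  0.171  0.073 -0.107 -0.177  0.123]
cmd 25 31.18 [528.991 197.112  24.963   1.336   1.207] [ 0.068  0.03  -0.062 -0.096 -0.105  0.068  0.18   0.096 -0.091 -0.184  0.104]
meas 4 126.19 [528.741 199.663  23.471   2.726  -0.908] [ 0.096 -0.177 -0.224  0.245  0.194  0.075 -0.085 -0.248 -0.161  0.216  0.033]
meas 6 56.08 [528.657 198.886  24.058   2.405  -0.213] [ 0.045 -0.123 -0.13   0.163  0.131  0.059 -0.062 -0.185 -0.122  0.193  0.008]
meas 8 32.31 [528.568 198.578  24.358   2.277   0.066] [ 0.037 -0.092 -0.096  0.119  0.096  0.053 -0.044 -0.142 -0.099  0.156  0.   ]
meas 10 21.22 [528.573 198.412  24.501   2.176   0.216] [ 0.031 -0.076 -0.073  0.091  0.074  0.049 -0.032 -0.115 -0.085  0.13   0.   ]
meas 12 15.22 [528.614 198.307  24.574   2.092   0.31 ] [ 0.027 -0.066 -0.058  0.072  0.058  0.046 -0.023 -0.098 -0.077  0.113  0.   ]
meas 16 9.27 [528.705 198.18   24.642   1.969   0.423] [ 0.022 -0.053 -0.039  0.048  0.039  0.041 -0.01  -0.077 -0.067  0.094  0.   ]
meas 25 4.87 [528.758 198.057  24.737   1.86    0.536] [ 0.02  -0.039 -0.021  0.021  0.017  0.038  0.003 -0.05  -0.057  0.067  0.   ]
```

The arm servo has integral-like behaviour, and contact was lost somewhere between 84° and 98°. The measured TCP, not the commanded one, tracks the true edge. I'll lift off, go back before the gap and re-cover it, using a controller based on the measured pose.

```bash
cat > step2.py <<'E'
# usage: step2.py DONE_DEG NEXT_DEG
from plan import *
from scipy.optimize import least_squares
np.set_printoptions(precision=2,suppress=True,linewidth=160)
KC=25.;KA=12.;FT=4.5;DN=.24;TH=np.radians(np.arange(0,360,2))
def depth(p,w):return max(float(n@(w-a)) for a,n in (off(p[:2],p[2:5],t,0) for t in TH))
def plan(th,d):
    o,s=rows([off(st['c'],st['k'],np.radians(t),x)[0] for t,x in zip(th,d)]);st['pend']=s.tolist();save();print(json.dumps(o))
if __name__=='__main__':
    done,nxt=map(float,sys.argv[1:3])
    if 'pend' in st:st['s']=st.pop('pend')
    P,F,_,_,t,q=avg(3);w=W0+10*(X*st['s'][0]+Y*st['s'][1])
    n=off(st['c'],st['k'],np.radians(done),0)[1];f=-(F[:2]-B)@n;st['obs'].append([*P[:2],f])
    x0=np.array([528.758,198.057,24.737,1.86,.536]);sg=np.array([.4,.4,.2,.2,.2])
    def r(p):
        e=[]
        for i,o in enumerate(st['obs']):
            d=depth(p,np.array(o[:2]))-max(o[2],0)/KC
            if o[2]<.6:d=max(d,0)
            e.append(d/(.03*1.15**(len(st['obs'])-1-i)))
        return np.r_[(p-x0)/sg,e]
    p=least_squares(r,[*st['c'],*st['k']],diff_step=1e-4).x;st['c'],st['k']=p[:2].tolist(),p[2:].tolist()
    d0=depth(p,w);d1=float(np.clip(.5*DN+.5*d0+.6*(FT-f)/KA,-.1,.6))
    print('t',round(t,2),'N',round(f,2),'tang',round((F[:2]-B)@[-n[1],n[0]],2),'deflect',round((w-P[:2])@n,3),'z',P[2],'tip off vertical',q[2:],'fit',p,'d',round(d0,2),round(d1,2))
    plan(np.linspace(done,nxt,9)[1:],np.interp(np.arange(1,9),[0,4],[d0,d1]))
E
cp st.json st_old.json
python3 - <<'E'
import fit
from step2 import *
st['obs']=[[*a,b] for a,b in zip(fit.Pm.tolist(),fit.f.tolist())];st['c']=[528.758,198.057];st['k']=[24.737,1.86,.536]
st.pop('pend',None)
plan([98,96,92,88,84,80,78,78],[-.8,-1.6,-1.6,-1.6,-1.6,-1.6,-1.6,-1.4])
st['s']=st.pop('pend');plan([78]*8,[-1,-.6,-.4,-.2,-.1,0,.05,.1])
E
```

```text
cmd 4 86.62 [527.966 198.857  24.23    2.786  -0.254] [ 0.131 -0.122 -0.266  0.14   0.084  0.126  0.11  -0.102 -0.228 -0.106  0.221]
cmd 6 40.6 [528.158 198.062  24.661   2.31    0.437] [ 0.101 -0.066 -0.184  0.049  0.012  0.107  0.139 -0.025 -0.18  -0.138  0.184]
cmd 8 29.81 [528.332 197.716  24.82    2.036   0.73 ] [ 0.094 -0.031 -0.147 -0.002 -0.03   0.097  0.157  0.016 -0.149 -0.155  0.154]
cmd 10 26.91 [528.446 197.474  24.923   1.846   0.918] [ 0.08  -0.014 -0.121 -0.027 -0.049  0.09   0.162  0.038 -0.136 -0.162  0.145]
cmd 12 26.28 [528.667 197.379  24.897   1.674   0.993] [ 0.073 -0.003 -0.104 -0.045 -0.063  0.084  0.164  0.053 -0.125 -0.169  0.139]
cmd 16 27.52 [528.818 197.245  24.933   1.513   1.101] [ 0.07   0.013 -0.084 -0.069 -0.083  0.076  0.171  0.073 -0.107 -0.177  0.123]
cmd 25 31.18 [528.991 197.112  24.963   1.336   1.207] [ 0.068  0.03  -0.062 -0.096 -0.105  0.068  0.18   0.096 -0.091 -0.184  0.104]
meas 4 126.19 [528.741 199.663  23.471   2.726  -0.908] [ 0.096 -0.177 -0.224  0.245  0.194  0.075 -0.085 -0.248 -0.161  0.216  0.033]
meas 6 56.08 [528.657 198.886  
[... 435 characters left out ...]
 -0.066 -0.058  0.072  0.058  0.046 -0.023 -0.098 -0.077  0.113  0.   ]
meas 16 9.27 [528.705 198.18   24.642   1.969   0.423] [ 0.022 -0.053 -0.039  0.048  0.039  0.041 -0.01  -0.077 -0.067  0.094  0.   ]
meas 25 4.87 [528.758 198.057  24.737   1.86    0.536] [ 0.02  -0.039 -0.021  0.021  0.017  0.038  0.003 -0.05  -0.057  0.067  0.   ]
[[[0.02, -0.06, 0], 0], [[-0.08, -0.06, 0], 0], [[-0.13, 0.03, 0], 0], [[-0.13, 0.03, 0], 0], [[-0.14, 0.01, 0], 0], [[-0.13, 0.01, 0], 0], [[-0.07, 0.01, 0], 0], [[0.01, 0.02, 0], 0]]
[[[-0.0, 0.04, 0], 0], [[-0.0, 0.04, 0], 0], [[-0.0, 0.02, 0], 0], [[-0.0, 0.02, 0], 0], [[-0.0, 0.01, 0], 0], [[-0.0, 0.01, 0], 0], [[-0.0, 0.0, 0], 0], [[-0.0, 0.01, 0], 0]]
```

```bash
python3 -m creep '[[[0.02,-0.06,0],0],[[-0.08,-0.06,0],0],[[-0.13,0.03,0],0],[[-0.13,0.03,0],0],[[-0.14,0.01,0],0],[[-0.13,0.01,0],0],[[-0.07,0.01,0],0],[[0.01,0.02,0],0]]' | grep -E 'force|time'; python3 -m creep '[[[0,0.04,0],0],[[0,0.04,0],0],[[0,0.02,0],0],[[0,0.02,0],0],[[0,0.01,0],0],[[0,0.01,0],0],[[0,0,0],0],[[0,0.01,0],0]]' | grep -E 'force|time'; python3 step2.py 78 90
```

```text
time_s: 21.03
wrist_force: [-0.3, -0.5, -0.8]
time_s: 21.7
wrist_force: [0.4, 0.5, -1.6]
t 21.85 N -0.79 tang -0.02 deflect -0.02 z 87.83755762909098 tip off vertical [-0. -0.] fit [528.67 198.28  24.76   1.95   0.36] d 0.05 0.41
[[[0.07, 0.01, 0], 0], [[0.05, 0.0, 0], 0], [[0.06, 0.01, 0], 0], [[0.05, 0.0, 0], 0], [[0.05, -0.0, 0], 0], [[0.06, -0.01, 0], 0], [[0.05, -0.0, 0], 0], [[0.05, -0.01, 0], 0]]
```

```bash
cat >> h.py <<'E'
def adj(dx,dy):
    """replace the pending rows by a typed shift"""
    import json;s=json.load(open('st.json'));s.pop('pend',None);s['pend']=[s['s'][0]+dx,s['s'][1]+dy];json.dump(s,open('st.json','w'))
E
python3 -m creep '[[[0,0.01,0],0],[[0,0.01,0],0],[[0,0,0],0],[[0,0.01,0],0],[[0,0,0],0],[[0,0.01,0],0],[[0,0,0],0],[[0,0,0],0]]' | grep -E 'force|time'; python3 -c "
from h import *
adj(0,.04)"; python3 step2.py 78 86
```

```text
time_s: 22.52
wrist_force: [1.2, -3.3, 0.4]
t 22.67 N 2.45 tang -0.74 deflect 0.205 z 87.79765700174032 tip off vertical [-0. -0.] fit [528.68 198.3   24.78   1.91   0.33] d 0.39 0.42
[[[0.05, -0.0, 0], 0], [[0.04, -0.0, 0], 0], [[0.03, -0.0, 0], 0], [[0.04, -0.0, 0], 0], [[0.04, -0.01, 0], 0], [[0.03, 0.0, 0], 0], [[0.04, -0.0, 0], 0], [[0.03, -0.01, 0], 0]]
```

```bash
python3 -m creep '[[[0.05,0,0],0],[[0.04,0,0],0],[[0.03,0,0],0],[[0.04,0,0],0],[[0.04,-0.01,0],0],[[0.03,0,0],0],[[0.04,0,0],0],[[0.03,-0.01,0],0]]' | grep -E 'force|time'; python3 step2.py 86 97
```

```text
time_s: 23.33
wrist_force: [1.6, -4.3, -1.3]
t 23.48 N 3.95 tang -2.43 deflect 0.187 z 87.98216455703448 tip off vertical [0. 0.] fit [528.66 198.3   24.79   1.91   0.32] d 0.35 0.32
[[[0.05, -0.01, 0], 0], [[0.05, -0.0, 0], 0], [[0.05, -0.01, 0], 0], [[0.05, -0.01, 0], 0], [[0.05, -0.01, 0], 0], [[0.04, -0.01, 0], 0], [[0.05, -0.01, 0], 0], [[0.05, -0.01, 0], 0]]
```

```bash
python3 -m creep '[[[0.05,-0.01,0],0],[[0.05,0,0],0],[[0.05,-0.01,0],0],[[0.05,-0.01,0],0],[[0.05,-0.01,0],0],[[0.04,-0.01,0],0],[[0.05,-0.01,0],0],[[0.05,-0.01,0],0]]' | grep -E 'force|time'; python3 step2.py 97 109
```

```text
time_s: 24.15
wrist_force: [4.5, -4.6, -2.6]
t 24.3 N 5.01 tang -3.21 deflect 0.091 z 88.06529889686523 tip off vertical [0. 0.] fit [528.62 198.37  24.8    1.96   0.27] d 0.29 0.24
[[[0.06, -0.02, 0], 0], [[0.05, -0.01, 0], 0], [[0.05, -0.02, 0], 0], [[0.05, -0.01, 0], 0], [[0.05, -0.02, 0], 0], [[0.05, -0.02, 0], 0], [[0.05, -0.01, 0], 0], [[0.05, -0.02, 0], 0]]
```

```bash
python3 -m creep '[[[0.06,-0.02,0],0],[[0.05,-0.01,0],0],[[0.05,-0.02,0],0],[[0.05,-0.01,0],0],[[0.05,-0.02,0],0],[[0.05,-0.02,0],0],[[0.05,-0.01,0],0],[[0.05,-0.02,0],0]]' | grep -E 'force|time'; python3 step2.py 109 121
```

```text
time_s: 24.97
wrist_force: [4.1, -4.3, -1.7]
t 25.12 N 5.23 tang -2.8 deflect 0.236 z 88.21421850722123 tip off vertical [0. 0.] fit [528.8  198.19  24.77   1.78   0.36] d 0.42 0.29
[[[0.04, -0.02, 0], 0], [[0.04, -0.02, 0], 0], [[0.05, -0.03, 0], 0], [[0.05, -0.03, 0], 0], [[0.05, -0.02, 0], 0], [[0.04, -0.03, 0], 0], [[0.05, -0.02, 0], 0], [[0.05, -0.03, 0], 0]]
```

```bash
python3 -m creep '[[[0.04,-0.02,0],0],[[0.04,-0.02,0],0],[[0.05,-0.03,0],0],[[0.05,-0.03,0],0],[[0.05,-0.02,0],0],[[0.04,-0.03,0],0],[[0.05,-0.02,0],0],[[0.05,-0.03,0],0]]' | grep -E 'force|time'; python3 step2.py 121 133
```

```text
time_s: 25.78
wrist_force: [4.7, -3.2, -1.6]
t 25.93 N 5.15 tang -3.44 deflect 0.286 z 88.37321694939484 tip off vertical [0. 0.] fit [529.   198.15  24.69   1.65   0.34] d 0.44 0.31
[[[0.03, -0.02, 0], 0], [[0.04, -0.03, 0], 0], [[0.04, -0.04, 0], 0], [[0.04, -0.03, 0], 0], [[0.05, -0.04, 0], 0], [[0.04, -0.03, 0], 0], [[0.04, -0.04, 0], 0], [[0.04, -0.03, 0], 0]]
```

```bash
python3 -m creep '[[[0.03,-0.02,0],0],[[0.04,-0.03,0],0],[[0.04,-0.04,0],0],[[0.04,-0.03,0],0],[[0.05,-0.04,0],0],[[0.04,-0.03,0],0],[[0.04,-0.04,0],0],[[0.04,-0.03,0],0]]' | grep -E 'force|time'; python3 step2.py 133 145
```

```text
time_s: 26.6
wrist_force: [4.9, -2.8, -2.3]
t 26.75 N 4.15 tang -3.15 deflect 0.168 z 88.11201327468216 tip off vertical [0. 0.] fit [528.96 198.14  24.71   1.66   0.36] d 0.32 0.3
[[[0.04, -0.04, 0], 0], [[0.04, -0.04, 0], 0], [[0.04, -0.04, 0], 0], [[0.04, -0.04, 0], 0], [[0.03, -0.05, 0], 0], [[0.04, -0.04, 0], 0], [[0.03, -0.04, 0], 0], [[0.04, -0.05, 0], 0]]
```

```bash
python3 -m creep '[[[0.04,-0.04,0],0],[[0.04,-0.04,0],0],[[0.04,-0.04,0],0],[[0.04,-0.04,0],0],[[0.03,-0.05,0],0],[[0.04,-0.04,0],0],[[0.03,-0.04,0],0],[[0.04,-0.05,0],0]]' | grep -E 'force|time'; python3 step2.py 145 158
```

```text
time_s: 27.42
wrist_force: [4.1, -1.0, -0.6]
t 27.57 N 3.97 tang -2.22 deflect 0.029 z 87.90950419309817 tip off vertical [0. 0.] fit [528.77 198.04  24.83   1.7    0.46] d 0.2 0.25
[[[0.05, -0.06, 0], 0], [[0.03, -0.05, 0], 0], [[0.03, -0.05, 0], 0], [[0.03, -0.06, 0], 0], [[0.03, -0.05, 0], 0], [[0.03, -0.06, 0], 0], [[0.02, -0.05, 0], 0], [[0.03, -0.06, 0], 0]]
```

```bash
python3 -m creep '[[[0.05,-0.06,0],0],[[0.03,-0.05,0],0],[[0.03,-0.05,0],0],[[0.03,-0.06,0],0],[[0.03,-0.05,0],0],[[0.03,-0.06,0],0],[[0.02,-0.05,0],0],[[0.03,-0.06,0],0]]' | grep -E 'force|time'; python3 step2.py 158 171
```

```text
time_s: 28.23
wrist_force: [5.1, 0.0, -0.6]
t 28.38 N 4.37 tang -2.33 deflect -0.043 z 87.81930172655605 tip off vertical [ 0. -0.] fit [528.62 197.92  24.94   1.7    0.55] d 0.15 0.2
[[[0.03, -0.07, 0], 0], [[0.02, -0.06, 0], 0], [[0.02, -0.06, 0], 0], [[0.02, -0.06, 0], 0], [[0.01, -0.06, 0], 0], [[0.01, -0.06, 0], 0], [[0.01, -0.06, 0], 0], [[0.01, -0.06, 0], 0]]
```

```bash
python3 -m creep '[[[0.03,-0.07,0],0],[[0.02,-0.06,0],0],[[0.02,-0.06,0],0],[[0.02,-0.06,0],0],[[0.02,-0.06,0],0],[[0.01,-0.06,0],0],[[0.01,-0.06,0],0],[[0.01,-0.06,0],0]]' | grep -E 'force|time'; python3 -c "
from h import *
adj(.14,-.49)"; python3 step2.py 171 183
```

```text
time_s: 29.05
wrist_force: [4.6, 1.8, -1.3]
t 29.2 N 4.0 tang -2.21 deflect -0.066 z 87.82690992801386 tip off vertical [-0. -0.] fit [528.46 197.68  25.12   1.62   0.66] d 0.13 0.21
[[[0.01, -0.09, 0], 0], [[0.01, -0.05, 0], 0], [[0.0, -0.06, 0], 0], [[0.0, -0.06, 0], 0], [[0.0, -0.06, 0], 0], [[-0.0, -0.05, 0], 0], [[-0.01, -0.06, 0], 0], [[-0.01, -0.06, 0], 0]]
```

```bash
python3 -m creep '[[[0.01,-0.09,0],0],[[0.01,-0.05,0],0],[[0,-0.06,0],0],[[0,-0.06,0],0],[[0,-0.06,0],0],[[0,-0.05,0],0],[[-0.01,-0.06,0],0],[[-0.01,-0.06,0],0]]' | grep -E 'force|time'; python3 step2.py 183 195
```

```text
time_s: 29.87
wrist_force: [3.5, 2.2, -1.2]
t 30.02 N 4.28 tang -2.27 deflect -0.052 z 87.83362407297383 tip off vertical [-0. -0.] fit [528.43 197.66  25.13   1.61   0.68] d 0.13 0.2
[[[-0.01, -0.06, 0], 0], [[-0.01, -0.06, 0], 0], [[-0.01, -0.05, 0], 0], [[-0.01, -0.06, 0], 0], [[-0.02, -0.05, 0], 0], [[-0.02, -0.06, 0], 0], [[-0.02, -0.05, 0], 0], [[-0.02, -0.06, 0], 0]]
```

```bash
python3 -m creep '[[[-0.01,-0.06,0],0],[[-0.01,-0.06,0],0],[[-0.01,-0.05,0],0],[[-0.01,-0.06,0],0],[[-0.02,-0.05,0],0],[[-0.02,-0.06,0],0],[[-0.02,-0.05,0],0],[[-0.02,-0.06,0],0]]' | grep -E 'force|time'; python3 step2.py 195 208
```

```text
time_s: 30.68
wrist_force: [4.0, 4.9, -0.8]
t 30.83 N 5.04 tang -2.54 deflect 0.076 z 87.84035716252453 tip off vertical [0. 0.] fit [528.44 197.79  25.05   1.67   0.69] d 0.27 0.23
[[[-0.02, -0.04, 0], 0], [[-0.03, -0.06, 0], 0], [[-0.03, -0.05, 0], 0], [[-0.03, -0.05, 0], 0], [[-0.04, -0.06, 0], 0], [[-0.03, -0.05, 0], 0], [[-0.04, -0.05, 0], 0], [[-0.04, -0.05, 0], 0]]
```

```bash
python3 -m creep '[[[-0.02,-0.04,0],0],[[-0.03,-0.06,0],0],[[-0.03,-0.05,0],0],[[-0.03,-0.05,0],0],[[-0.04,-0.06,0],0],[[-0.03,-0.05,0],0],[[-0.04,-0.05,0],0],[[-0.04,-0.05,0],0]]' | grep -E 'force|time'; python3 step2.py 208 221
```

```text
time_s: 31.5
wrist_force: [2.8, 5.3, -1.2]
t 31.65 N 5.27 tang -2.49 deflect 0.128 z 87.82075081935298 tip off vertical [ 0. -0.] fit [528.42 197.94  24.96   1.74   0.72] d 0.32 0.24
[[[-0.03, -0.03, 0], 0], [[-0.04, -0.05, 0], 0], [[-0.05, -0.04, 0], 0], [[-0.05, -0.04, 0], 0], [[-0.04, -0.04, 0], 0], [[-0.05, -0.04, 0], 0], [[-0.05, -0.04, 0], 0], [[-0.05, -0.03, 0], 0]]
```

```bash
python3 -m creep '[[[-0.03,-0.03,0],0],[[-0.04,-0.05,0],0],[[-0.05,-0.04,0],0],[[-0.05,-0.04,0],0],[[-0.04,-0.04,0],0],[[-0.05,-0.04,0],0],[[-0.05,-0.04,0],0],[[-0.05,-0.03,0],0]]' | grep -E 'force|time'; python3 step2.py 221 234
```

```text
time_s: 32.32
wrist_force: [0.7, 7.1, -1.2]
t 32.47 N 6.11 tang -3.58 deflect 0.091 z 87.69482386022 tip off vertical [ 0. -0.] fit [528.4  198.05  24.89   1.8    0.77] d 0.29 0.19
[[[-0.05, -0.03, 0], 0], [[-0.05, -0.03, 0], 0], [[-0.05, -0.02, 0], 0], [[-0.06, -0.03, 0], 0], [[-0.05, -0.03, 0], 0], [[-0.06, -0.02, 0], 0], [[-0.06, -0.03, 0], 0], [[-0.05, -0.02, 0], 0]]
```

```bash
python3 -m creep '[[[-0.05,-0.03,0],0],[[-0.05,-0.03,0],0],[[-0.05,-0.02,0],0],[[-0.06,-0.03,0],0],[[-0.05,-0.03,0],0],[[-0.06,-0.02,0],0],[[-0.06,-0.03,0],0],[[-0.05,-0.02,0],0]]' | grep -E 'force|time'; python3 step2.py 234 246
```

```text
time_s: 33.13
wrist_force: [-0.5, 8.5, -0.4]
t 33.28 N 7.3 tang -4.19 deflect -0.005 z 87.48122113119605 tip off vertical [ 0. -0.] fit [528.4  198.05  24.89   1.8    0.76] d 0.23 0.09
[[[-0.06, -0.02, 0], 0], [[-0.05, -0.01, 0], 0], [[-0.05, -0.01, 0], 0], [[-0.06, -0.01, 0], 0], [[-0.05, -0.01, 0], 0], [[-0.06, -0.02, 0], 0], [[-0.05, -0.01, 0], 0], [[-0.06, -0.0, 0], 0]]
```

```bash
python3 -m creep '[[[-0.06,-0.02,0],0],[[-0.05,-0.01,0],0],[[-0.05,-0.01,0],0],[[-0.06,-0.01,0],0],[[-0.05,-0.01,0],0],[[-0.06,-0.02,0],0],[[-0.05,-0.01,0],0],[[-0.06,0,0],0]]' | grep -E 'force|time'; python3 step2.py 246 256
```

```text
time_s: 33.95
wrist_force: [-1.1, 5.6, -0.4]
t 34.1 N 5.65 tang -2.11 deflect -0.274 z 87.25994242399733 tip off vertical [-0. -0.] fit [528.49 197.89  24.99   1.77   0.64] d -0.1 0.01
[[[-0.06, -0.01, 0], 0], [[-0.04, -0.01, 0], 0], [[-0.05, -0.01, 0], 0], [[-0.04, -0.0, 0], 0], [[-0.05, -0.01, 0], 0], [[-0.04, 0.0, 0], 0], [[-0.05, 0.0, 0], 0], [[-0.04, 0.0, 0], 0]]
```

```bash
python3 -m creep '[[[-0.06,-0.01,0],0],[[-0.04,-0.01,0],0],[[-0.05,-0.01,0],0],[[-0.04,-0.01,0],0],[[-0.05,-0.01,0],0],[[-0.04,-0.005,0],0],[[-0.05,0,0],0],[[-0.04,0,0],0]]' | grep -E 'force|time';  python3 -c "
from h import *
adj(-.37,-.055)"; python3 step2.py 256 266
```

```text
time_s: 34.77
wrist_force: [-2.4, 6.4, -0.8]
t 34.92 N 6.93 tang -2.55 deflect 0.028 z 87.02995756272483 tip off vertical [-0. -0.] fit [528.49 197.9   24.98   1.77   0.65] d 0.18 0.09
[[[-0.05, 0.0, 0], 0], [[-0.04, 0.01, 0], 0], [[-0.05, 0.0, 0], 0], [[-0.04, 0.01, 0], 0], [[-0.05, -0.0, 0], 0], [[-0.04, 0.0, 0], 0], [[-0.05, 0.01, 0], 0], [[-0.04, 0.0, 0], 0]]
```

```bash
python3 -m creep '[[[-0.05,0,0],0],[[-0.04,0.01,0],0],[[-0.05,0,0],0],[[-0.04,0.005,0],0],[[-0.05,0,0],0],[[-0.04,0,0],0],[[-0.05,0.01,0],0],[[-0.04,0,0],0]]' | grep -E 'force|time';  python3 -c "
from h import *
adj(-.36,.025)"; python3 step2.py 266 277
```

```text
time_s: 35.58
wrist_force: [-2.9, 3.8, -2.5]
t 35.73 N 4.52 tang -2.7 deflect -0.161 z 87.19997302507501 tip off vertical [-0. -0.] fit [528.65 197.77  25.1    1.82   0.51] d -0.0 0.12
[[[-0.07, 0.01, 0], 0], [[-0.05, 0.0, 0], 0], [[-0.05, 0.01, 0], 0], [[-0.05, 0.0, 0], 0], [[-0.05, 0.01, 0], 0], [[-0.05, 0.01, 0], 0], [[-0.04, 0.01, 0], 0], [[-0.05, 0.02, 0], 0]]
```

```bash
python3 -m creep '[[[-0.07,0,0],0],[[-0.05,0,0],0],[[-0.05,0.01,0],0],[[-0.05,0,0],0],[[-0.05,0.01,0],0],[[-0.05,0.01,0],0],[[-0.04,0.01,0],0],[[-0.05,0.02,0],0]]' | grep -E 'force|time';  python3 -c "
from h import *
adj(-.41,.06)"; python3 step2.py 277 288
```

```text
time_s: 36.4
wrist_force: [-2.7, 3.2, -1.2]
t 36.55 N 3.42 tang -2.25 deflect -0.066 z 87.79696805306764 tip off vertical [-0.  0.] fit [528.72 197.72  25.15   1.86   0.46] d 0.09 0.22
[[[-0.06, 0.01, 0], 0], [[-0.05, 0.01, 0], 0], [[-0.05, 0.01, 0], 0], [[-0.05, 0.02, 0], 0], [[-0.04, 0.01, 0], 0], [[-0.05, 0.02, 0], 0], [[-0.05, 0.02, 0], 0], [[-0.04, 0.01, 0], 0]]
```

```bash
python3 -m creep '[[[-0.06,0,0],0],[[-0.05,0.01,0],0],[[-0.05,0.01,0],0],[[-0.05,0.02,0],0],[[-0.04,0.01,0],0],[[-0.05,0.02,0],0],[[-0.05,0.02,0],0],[[-0.04,0.01,0],0]]' | grep -E 'force|time';  python3 -c "
from h import *
adj(-.39,.10)"; python3 step2.py 288 300
```

```text
time_s: 37.22
wrist_force: [-3.7, 3.6, -0.8]
t 37.37 N 4.8 tang -2.53 deflect 0.132 z 87.73504126829525 tip off vertical [ 0. -0.] fit [528.72 197.72  25.14   1.86   0.45] d 0.33 0.27
[[[-0.06, 0.02, 0], 0], [[-0.05, 0.03, 0], 0], [[-0.05, 0.02, 0], 0], [[-0.04, 0.03, 0], 0], [[-0.05, 0.02, 0], 0], [[-0.05, 0.03, 0], 0], [[-0.05, 0.02, 0], 0], [[-0.05, 0.03, 0], 0]]
```

```bash
python3 -m creep '[[[-0.06,0.02,0],0],[[-0.05,0.03,0],0],[[-0.05,0.02,0],0],[[-0.04,0.03,0],0],[[-0.05,0.02,0],0],[[-0.05,0.03,0],0],[[-0.05,0.02,0],0],[[-0.05,0.03,0],0]]' | grep -E 'force|time';  python3 step2.py 300 312
```

```text
time_s: 38.03
wrist_force: [-5.9, 4.1, -0.5]
t 38.18 N 5.89 tang -3.4 deflect 0.313 z 87.51236182619218 tip off vertical [-0. -0.] fit [528.4  197.72  24.98   1.67   0.43] d 0.49 0.3
[[[-0.01, 0.01, 0], 0], [[-0.05, 0.04, 0], 0], [[-0.04, 0.03, 0], 0], [[-0.04, 0.04, 0], 0], [[-0.04, 0.03, 0], 0], [[-0.05, 0.04, 0], 0], [[-0.04, 0.03, 0], 0], [[-0.04, 0.04, 0], 0]]
```

```bash
python3 -m creep '[[[-0.01,0.01,0],0],[[-0.05,0.04,0],0],[[-0.04,0.03,0],0],[[-0.04,0.04,0],0],[[-0.04,0.03,0],0],[[-0.05,0.04,0],0],[[-0.04,0.03,0],0],[[-0.04,0.04,0],0]]' | grep -E 'force|time';  python3 step2.py 312 324
```

```text
time_s: 38.85
wrist_force: [-5.2, 2.3, -1.4]
t 39.0 N 4.76 tang -2.89 deflect 0.154 z 87.59392425861711 tip off vertical [-0. -0.] fit [528.32 197.71  24.93   1.63   0.41] d 0.33 0.27
[[[-0.03, 0.03, 0], 0], [[-0.04, 0.04, 0], 0], [[-0.04, 0.04, 0], 0], [[-0.04, 0.05, 0], 0], [[-0.04, 0.04, 0], 0], [[-0.03, 0.04, 0], 0], [[-0.04, 0.04, 0], 0], [[-0.03, 0.05, 0], 0]]
```

```bash
python3 -m creep '[[[-0.03,0.03,0],0],[[-0.04,0.04,0],0],[[-0.04,0.04,0],0],[[-0.04,0.05,0],0],[[-0.04,0.04,0],0],[[-0.03,0.04,0],0],[[-0.04,0.04,0],0],[[-0.03,0.05,0],0]]' | grep -E 'force|time';  python3 step2.py 324 336
```

```text
time_s: 39.67
wrist_force: [-4.8, 1.1, -1.7]
t 39.82 N 4.68 tang -2.02 deflect 0.011 z 87.7312497490308 tip off vertical [-0. -0.] fit [528.4  197.73  24.97   1.66   0.45] d 0.21 0.22
[[[-0.04, 0.05, 0], 0], [[-0.03, 0.05, 0], 0], [[-0.03, 0.04, 0], 0], [[-0.03, 0.05, 0], 0], [[-0.03, 0.05, 0], 0], [[-0.02, 0.05, 0], 0], [[-0.03, 0.05, 0], 0], [[-0.02, 0.05, 0], 0]]
```

```bash
python3 -m creep '[[[-0.04,0.05,0],0],[[-0.03,0.05,0],0],[[-0.03,0.04,0],0],[[-0.03,0.05,0],0],[[-0.03,0.05,0],0],[[-0.02,0.05,0],0],[[-0.03,0.05,0],0],[[-0.02,0.05,0],0]]' | grep -E 'force|time';  python3 step2.py 336 348
```

```text
time_s: 40.48
wrist_force: [-4.7, -1.0, -1.2]
t 40.63 N 4.32 tang -1.86 deflect -0.037 z 87.81264684065212 tip off vertical [0. 0.] fit [528.49 197.78  25.02   1.68   0.5 ] d 0.16 0.21
[[[-0.03, 0.06, 0], 0], [[-0.02, 0.06, 0], 0], [[-0.02, 0.05, 0], 0], [[-0.02, 0.05, 0], 0], [[-0.01, 0.06, 0], 0], [[-0.02, 0.05, 0], 0], [[-0.01, 0.06, 0], 0], [[-0.01, 0.06, 0], 0]]
```

```bash
python3 -m creep '[[[-0.03,0.06,0],0],[[-0.02,0.06,0],0],[[-0.02,0.05,0],0],[[-0.02,0.05,0],0],[[-0.01,0.06,0],0],[[-0.02,0.05,0],0],[[-0.01,0.06,0],0],[[-0.01,0.06,0],0]]' | grep -E 'force|time';  python3 step2.py 348 350; python3 -c "
from plan import *
s=np.array(st['s']);print(s, tool(np.array([552.1,-245.9]))-s)"
```

```text
time_s: 41.3
wrist_force: [-4.9, -0.6, -1.6]
t 41.45 N 4.31 tang -1.31 deflect -0.066 z 87.81886512571373 tip off vertical [0. 0.] fit [528.56 197.82  25.06   1.67   0.55] d 0.13 0.19
[[[-0.0, 0.01, 0], 0], [[-0.01, 0.01, 0], 0], [[-0.0, 0.01, 0], 0], [[-0.0, 0.01, 0], 0], [[-0.0, 0.01, 0], 0], [[-0.01, 0.01, 0], 0], [[0.0, 0.01, 0], 0], [[0.0, 0.01, 0], 0]]
[-2.20000000e+00  2.78943535e-15] [ -5.7561577 -43.5550237]
```

Loop done: the blade went past the stud to 348° with forces steady around 4 to 6 N. Now I'll withdraw and carry the tool back to above the stand.

```bash
python3 -m creep '[[[0.1,0,0],0],[[0.3,0,0],0],[[0.5,0,0],0],[[0.6,0,0],0],[[0.4,0,0],0],[[0.2,0,0],0],[[0.1,0,0],0],[[0,0,0],0]]'|grep force; python3 -m creep '[[[0,0,-0.5],0],[[0,0,-1],0],[[0,0,-1.3],0],[[0,0,-1.3],0],[[0,0,-1],0],[[0,0,-0.6],0],[[0,0,-0.4],0],[[0,0,-0.1],0]]'|grep force; python3 -m creep '[[[-0.22,-1.2,0],0],[[-0.44,-2.4,0],0],[[-0.58,-3.2,0],0],[[-0.62,-3.4,0],0],[[-0.62,-3.4,0],0],[[-0.62,-3.4,0],0],[[-0.62,-3.4,0],0],[[-0.62,-3.4,0],0]]'|grep force; python3 -m creep '[[[-0.62,-3.4,0],0],[[-0.62,-3.4,0],0],[[-0.6,-3.3,0],0],[[-0.58,-3.2,0],0],[[-0.49,-2.7,0],0],[[-0.36,-2,0],0],[[-0.2,-1.1,0],0],[[-0.15,-0.66,0],0]]'|grep force; python3 -m creep '[[[0,0,0],0],[[0,0,0],0],[[0,0,0],0],[[0,0,0],0],[[0,0,0],0],[[0,0,0],0],[[0,0,0],0],[[0,0,0],0]]'
python3 - <<'E'
from h import *
from station import robot
s=robot.observe();print(s['tool_pos'],rel((552.1,-245.9,68)))
cs=[]
for n in('scene','side'):
    c=robot.capture(n);R,t=cam(c)
    p=cv2.projectPoints(np.array(s['tool_pos'])-[0,0,60],cv2.Rodrigues(R)[0],t,c['mtx'],c['dist_coeffs'])[0].ravel()
    cs.append(cv2.resize(cv2.getRectSubPix(c['color'],(90,100),tuple(map(float,p))),(400,444),interpolation=cv2.INTER_CUBIC))
cv2.imwrite('pics/over.png',np.hstack(cs)[:,:,::-1])
E
```

```text
wrist_force: [-0.2, 0.5, -1.1]
wrist_force: [0.2, -0.3, -0.5]
wrist_force: [0.5, 0.3, -1.3]
wrist_force: [0.3, 0.8, -0.5]
time_s: 44.78
tool_pos: [552.6, -245.7, 149.9]
tool_rot: [0.063, 0.998, -0.0, 0.0]
wrist_force: [-0.4, -0.2, -0.3]
grip_width: 23.4
[ 552.62342283 -245.67809921  149.90568961] [ 0.04987138 -0.02819739  8.1905659 ]
```

View pics/over.png

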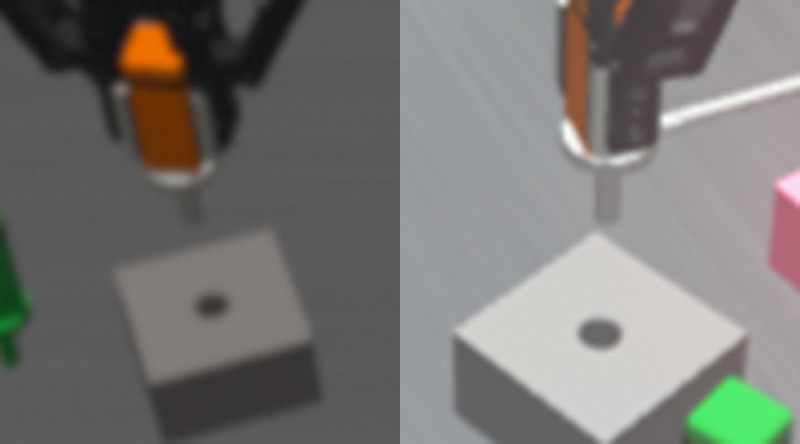

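The tool is upright over the stand's hole in both views. I'll lower it now, with the last millimetres gentle.

```bash
python3 -m creep '[[[0.05,-0.03,0.5],0],[[0,0,1],0],[[0,0,1.3],0],[[0,0,1.3],0],[[0,0,1.2],0],[[0,0,1],0],[[0,0,0.8],0],[[0,0,0.4],0]]'|grep -E 'pos|force'; python3 -m creep '[[[0,0,0.2],0],[[0,0,0.2],0],[[0,0,0.1],0],[[0,0,0.1],0],[[0,0,0.05],0],[[0,0,0],0],[[0,0,0],0],[[0,0,0],0]]'
```

```text
tool_pos: [551.3, -245.8, 72.9]
wrist_force: [-0.3, -0.3, -1.3]
time_s: 46.22
tool_pos: [552.1, -246.2, 68.6]
tool_rot: [0.064, 0.998, -0.0, 0.0]
wrist_force: [-0.1, -1.0, -1.1]
grip_width: 23.3
```

```bash
python3 -m creep '[[[0,0,0.02],0],[[0,0,0.02],0],[[0,0,0.02],0],[[0,0,0.02],0],[[0,0,0.02],0],[[0,0,0],0],[[0,0,0],0],[[0,0,0],0]]'|grep -E 'pos|force'; python3 -c "
from h import *
a=avg(3);print(a[0],a[1])"
```

```text
tool_pos: [552.1, -246.2, 68.0]
wrist_force: [-1.5, 0.7, 6.7]
[ 552.08726961 -246.19436215   67.97140798] [-1.96893832  1.07800861  6.42178035]
```

Seated: z is 68.0, as at the grasp, with 7 N upward. Release and lift away.

```bash
python3 -m creep '[[[0,0,0],0],[[0,0,0],0],[[0,0,0],0],[[0,0,0],0],[[0,0,0],0],[[0,0,0],0],[[0,0,0],0],[[0,0,0],0]]' 1; python3 -m creep '[[[0,0,0],0],[[0,0,0],0],[[0,0,0],0],[[0,0,-0.3],0],[[0,0,-0.6],0],[[0,0,-1],0],[[0,0,-1.5],0],[[0,0,-2],0]]'|grep -E 'width|force';python3 -m creep '[[[0,0,-2.5],0],[[0,0,-2.5],0],[[0,0,-2.5],0],[[0,0,-2],0],[[0,0,-1.2],0],[[0,0,-0.5],0],[[0,0,0],0],[[0,0,0],0]]'
python3 - <<'E'
from h import *
from station import robot
a=snap('w9')['color'];cs=[cv2.resize(a,(400,300))]
c=robot.capture('side');b=c['color'][270:420,280:480]
cs.append(cv2.resize(b,(400,300),interpolation=cv2.INTER_CUBIC))
cv2.imwrite('pics/end.png',np.hstack(cs)[:,:,::-1])
E
```

```text
time_s: 47.7
tool_pos: [552.0, -246.2, 67.3]
tool_rot: [0.063, 0.998, -0.0, -0.0]
wrist_force: [-0.4, -0.3, -0.3]
grip_width: 85.7
wrist_force: [0.8, 0.7, 0.6]
grip_width: 85.7
time_s: 49.03
tool_pos: [551.6, -245.9, 232.7]
tool_rot: [0.064, 0.998, 0.0, -0.0]
wrist_force: [-0.4, -0.3, -0.8]
grip_width: 85.4
```

View pics/end.png

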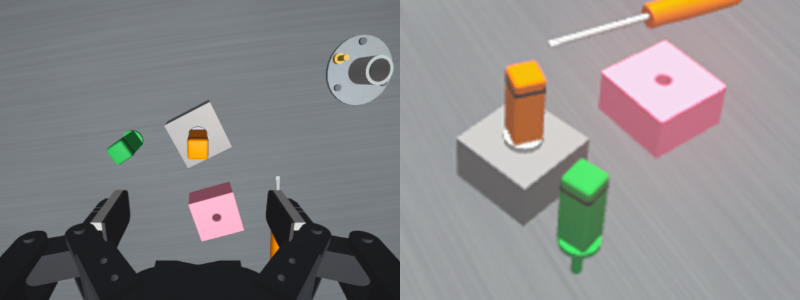

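The tool stands upright with its flange flat on the grey stand, the decoys haven't moved and the gripper is clear. I'll hand the job in.

```bash
python3 -c "
from station import robot
print(robot.close_job(),robot.observe()['time_s'])"
```

```text
the job is handed in; nothing more can be done
the job is handed in; nothing more can be done
```

I took the orange deburrer from its stand, ran its blade anticlockwise round the wide sleeve's inner edge, put it back in the stand and handed the job in. The run went from the stud side all the way round and about 12° past the stud.

- **Contact force:** the normal force read at each stop on the edge was about 1.7 to 7.7 N, mostly 4 to 6 N. It was only read at stops, every 8 to 14°, so what happened between them was not measured.
- **Weakest part:** over the first 40° or so from the stud it was light, about 1.7 to 2.7 N.
- **Lost contact:** the blade came off the edge somewhere between 84° and 98° (angles from world x, stud at −24°). I drew it back clear of the edge, pressed on again at 78° and re-ran that stretch at 2.5 to 5 N, so the pass was interrupted once.
- **Last checks:** before release the tool was fully down, at the same height as when I gripped it (68 mm) and resting on the stand with about 7 N. The final pictures show it upright with its flange on the stand, and the green and pink look-alikes where they were. The gripper was open and clear at 49 s.

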